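# Find the sander's loose hold-down bolt and hold its cap open

## Task

The bench sander shakes because one of the three capped hold-down bolts along its flange has worked loose. Have the spares ready first: tip all the nuts out of the mug into the steel tray and stand the mug back upright on the bench; then tap down on the shut bolt caps to find the bolt that gives, and lift that bolt's spring flap well over halfway open, finishing with the gripper still holding it open so that a workmate can get a spanner on. Do not open the caps of the tight bolts, and leave the tin, the wooden box and the spanner where they are.

Things in the scene. Friction and masses are not known exactly. Their poses are not given: they have to be found in the camera images.
- sander: Bench belt sander, fixed, up to 206 mm high. Origin: centre of the underside of its dark green base plate (400 mm along x, 230 mm along y, 12 mm thick), z up. The machine (brown 100 mm belt, motor) stands on the +y part, from y = 5 mm on; three hold-down bolts stand in a row along x, 95 mm apart, on the bare flange at y = -85 mm.
- tray: Open steel parts tray, fixed, 160 mm (x) by 140 mm (y), walls 4 mm thick and 32 mm high, floor 4 mm. Origin: centre of its underside, z up.
- mug: White china beaker without handle, red and green bands; 85 mm high, outer diameter 56 mm at the foot, 68 mm at the rim, wall 4 mm, floor 5 mm, about 0.22 kg, with the five nuts in it. Origin: centre of its underside, z towards its mouth. Its slippery inside (friction about 0.3) lets the nuts slide out once tipped about 25 degrees past level.
- bolt_a: One of three look-alike bolts; any may be the loose one. Origin: on its axis, on top of the base plate (z = 12 mm), axes as the sander's. Black cup, 48 mm across, round the bolt head; yellow flap cap, 50 mm across, top 32 mm above this origin. A tight bolt does not give when its cap is pressed; the loose one sinks 8 mm with cup and cap under a push of some 4 N and stays down.
- stem_a (a joint): How far bolt_a is pressed down (m): all start at 0, stop at 0.008. The loose one, once down, rises again only if pulled up with over 5 N.
- cap_a (a joint): Angle of the flap cap of bolt_a (rad): 0 shut, stop at 1.45. Hinge line along the bolt's x, 27 mm from its axis towards +y (machine side), 26 mm above its origin; the free edge on the -y side lifts up and over towards the machine. A light spring (0.015 to 0.03 N m) always shuts it when let go.
- cap_a_grip (a point): Middle of the finger bar on the flap of bolt_a: a round black bar 10 mm thick, 28 mm long, along the hinge direction, both ends free; when shut its centre line is 11 mm above the flap, 43 mm above the bolt's origin, 18 mm from the bolt's axis towards -y (45 mm from the hinge line in y, 17 mm above it). Can be pinched end to end from above.
- bolt_b: One of three look-alike bolts; any may be the loose one. Origin: on its axis, on top of the base plate (z = 12 mm), axes as the sander's. Black cup, 48 mm across, round the bolt head; yellow flap cap, 50 mm across, top 32 mm above this origin. A tight bolt does not give when its cap is pressed; the loose one sinks 8 mm with cup and cap under a push of some 4 N and stays down.
- stem_b (a joint): How far bolt_b is pressed down (m): all start at 0, stop at 0.008. The loose one, once down, rises again only if pulled up with over 5 N.
- cap_b (a joint): Angle of the flap cap of bolt_b (rad): 0 shut, stop at 1.45. Hinge line along the bolt's x, 27 mm from its axis towards +y (machine side), 26 mm above its origin; the free edge on the -y side lifts up and over towards the machine. A light spring (0.015 to 0.03 N m) always shuts it when let go.
- cap_b_grip (a point): Middle of the finger bar on the flap of bolt_b: a round black bar 10 mm thick, 28 mm long, along the hinge direction, both ends free; when shut its centre line is 11 mm above the flap, 43 mm above the bolt's origin, 18 mm from the bolt's axis towards -y (45 mm from the hinge line in y, 17 mm above it). Can be pinched end to end from above.
- bolt_c: One of three look-alike bolts; any may be the loose one. Origin: on its axis, on top of the base plate (z = 12 mm), axes as the sander's. Black cup, 48 mm across, round the bolt head; yellow flap cap, 50 mm across, top 32 mm above this origin. A tight bolt does not give when its cap is pressed; the loose one sinks 8 mm with cup and cap under a push of some 4 N and stays down.
- stem_c (a joint): How far bolt_c is pressed down (m): all start at 0, stop at 0.008. The loose one, once down, rises again only if pulled up with over 5 N.
- cap_c (a joint): Angle of the flap cap of bolt_c (rad): 0 shut, stop at 1.45. Hinge line along the bolt's x, 27 mm from its axis towards +y (machine side), 26 mm above its origin; the free edge on the -y side lifts up and over towards the machine. A light spring (0.015 to 0.03 N m) always shuts it when let go.
- cap_c_grip (a point): Middle of the finger bar on the flap of bolt_c: a round black bar 10 mm thick, 28 mm long, along the hinge direction, both ends free; when shut its centre line is 11 mm above the flap, 43 mm above the bolt's origin, 18 mm from the bolt's axis towards -y (45 mm from the hinge line in y, 17 mm above it). Can be pinched end to end from above.
- nut1: Spare steel hex nut, 17 mm across flats, 9 mm thick, 12 g; starts in the beaker. Origin: centre of one face.
- nut2: Spare steel hex nut, 17 mm across flats, 9 mm thick, 12 g; starts in the beaker. Origin: centre of one face.
- nut3: Spare steel hex nut, 17 mm across flats, 9 mm thick, 12 g; starts in the beaker. Origin: centre of one face.
- nut4: Spare steel hex nut, 17 mm across flats, 9 mm thick, 12 g; starts in the beaker. Origin: centre of one face.
- nut5: Spare steel hex nut, 17 mm across flats, 9 mm thick, 12 g; starts in the beaker. Origin: centre of one face.
- tin: Bystander: small blue varnish tin, 75 mm across, 95 mm high. Origin: centre of its underside.
- keepsake_box: Bystander: finished wooden box, 81 by 126 by 57 mm high. Origin: centre of its underside.
- spanner: Bystander: steel spanner lying flat, 180 mm long along its x, 8 mm thick. Origin: its middle, on the underside.
Mind the look-alikes: they are no part of the job. What is shaped like the mug but purple is not meant. There is more than one size of the tray; the one meant has the size given above.

How it is judged:
On the way, in this order (a step that is already met when the one before it is completed fails the run):
1. all five nuts lie in the tray (x of nut1 in the frame of tray between -0.08 and 0.08 m and y of nut1 in the frame of tray between -0.07 and 0.07 m and z of each of nut1, nut2, nut3, nut4, nut5 in the frame of tray below 0.032 m and x of nut2 in the frame of tray between -0.08 and 0.08 m and y of nut2 in the frame of tray between -0.07 and 0.07 m and x of nut3 in the frame of tray between -0.08 and 0.08 m and y of nut3 in the frame of tray between -0.07 and 0.07 m and x of nut4 in the frame of tray between -0.08 and 0.08 m and y of nut4 in the frame of tray between -0.07 and 0.07 m and x of nut5 in the frame of tray between -0.08 and 0.08 m and y of nut5 in the frame of tray between -0.07 and 0.07 m), for 0.2 s.
2. the mug stands upright on the bench, let go (angle between mug's own z axis and vertical below 0.1 rad and height (world z) of mug between -0.003 and 0.003 m and linear speed of mug below 0.03 m/s and contact force between the fingers and mug below 0.1 N), for 0.2 s.
3. the loose bolt is found by a tap: it has gone down by more than 4 mm, all caps still shut (value of joint any of stem_a, stem_b, stem_c above 0.004 m and value of joint each of cap_a, cap_b, cap_c below 0.1 rad).
At the end, for the whole second after the job is handed in: The loose bolt (the one gone down, at least 1 mm) has its flap held still by the fingers, open more than 0.8 rad (46 degrees); the other caps are shut (under 0.1 rad), the five nuts lie in the tray below its rim, the mug stands upright on the bench (within 0.1 rad), let go and at rest (all of step 1 and all of step 2 and ((value of joint stem_a above 0.001 m and value of joint cap_a above 0.8 rad and velocity of joint cap_a between -0.15 and 0.15 rad/s and contact force between the fingers and bolt_a above 0.3 N and value of joint each of cap_b, cap_c below 0.1 rad) or (value of joint stem_b above 0.001 m and value of joint cap_b above 0.8 rad and velocity of joint cap_b between -0.15 and 0.15 rad/s and contact force between the fingers and bolt_b above 0.3 N and value of joint each of cap_a, cap_c below 0.1 rad) or (value of joint stem_c above 0.001 m and value of joint cap_c above 0.8 rad and velocity of joint cap_c between -0.15 and 0.15 rad/s and contact force between the fingers and bolt_c above 0.3 N and value of joint each of cap_a, cap_b below 0.1 rad))); the arm keeps its last pose, push and grip.
It fails at once if a cap is opened (more than 0.25 rad) whose bolt has not given way under a tap (sunk less than 1 mm) ((value of joint cap_a above 0.25 rad and value of joint stem_a below 0.001 m) or (value of joint cap_b above 0.25 rad and value of joint stem_b below 0.001 m) or (value of joint cap_c above 0.25 rad and value of joint stem_c below 0.001 m)).
It fails at once if the tin, the wooden box or the spanner is moved by more than 30 mm (distance of any of tin, keepsake_box, spanner from where it was at the start of the episode above 0.03 m).
It also fails if it takes over 72 s, if anything falls off the work surface, if the arm or the gripper's body presses on something with over 40 N, if the wrist force passes 120 N, or if a joint passes its speed limit or range.

## Robot

A 6-joint arm with a two-finger parallel gripper is mounted at the origin on the work surface. World frame = base frame: x ahead of the robot, y to its left, z up, the work surface at z = 0. Lengths are in m, angles in rad, forces in N, time in s.
With the tool pointing down it reaches from about 0.25 to 0.725 m from the base axis. Payload 4 kg.
Tool frame: the origin (TCP) lies midway between the tips of the shut fingers; the grasp point (between the pads) lies 19 mm behind it; z points along the fingers, y is the line along which they close (so a half turn about z gives the same grasp; the last joint's range is limited). The gripper opens to 85 mm and grips with 20 to 120 N. Pads are 22 mm wide; open, the fingers measure 114 mm over their backs; the gripper's body (76 mm by 85 mm) begins 54 mm behind the grasp point. The pads swing forward as they close: fully open they stand 13 mm farther back than shut.
Start: joints at [-1.118, 0.241, 0.005, 1.335, 0, 1.571], TCP at [0.219, -0.45, 0.231] pointing down, gripper open.
Joint ranges: [-2.72, 2.72], [-1.05, 1.87], [-1.09, 1.28], [-1.99, 2.15], [-1.42, 1.44], [-3.14, 3.14]. Speed limits (rad/s): [2.79, 2.79, 3.14, 3.14, 3.14, 3.14].

## Interface

Orientations are given as a unit quaternion [x, y, z, w].
In Python, from workcell import get_obs, imaging, workorder gives the robot as it stands.
- The arm moves only by the tool jog_arm, called after "Request:" by a JSON object that holds its "op" and its "data". Schema: {"type":"object","properties":{"deltas":{"type":"array","items":{"type":"array","items":{"type":"array","items":{"type":"number"},"minItems":7,"maxItems":7},"minItems":1,"maxItems":10},"minItems":1,"maxItems":1},"only":{"type":"string"},"quiet":{"type":"boolean"},"lines":{"type":"string"}},"required":["deltas"],"additionalProperties":false}. deltas is a list that holds a single list of rows (three levels of brackets), with 1 to 10 rows, each of 7 numbers: a rotation vector rx, ry, rz in normalised numbers (1 is 2 pi rad), then dx, dy, dz in parts of the range, where 1.0 means 800 mm, then the finger opening in m; each row is the pose to reach, as a shift and turn from the pose commanded when the call began, along the tool's axes at that moment; what a row does not reach only later rows make up. A row lasts 1/8 s, in which the tool goes at most 0.0625 m and 0.188 rad, less where a joint would pass 70% of its speed; a pose out of reach is approached as far as the arm can. The fingers move at their own pace and stop on an object; the grip force is fixed at half the most. Time passes only in rows, so rows that do not move let the fingers close. The tool returns the time, the measured TCP pose, the force, the opening and the grip force at its end. only (a regular expression) keeps the lines of the reply that match it, lines (a string "A,B") keeps lines A to B, and quiet returns only ok. A shift or turn number past 1, either way, is cut back to 1. Input that does not fit is refused with a message, and nothing moves.
- get_obs(): the state, without advancing time (a new reading comes with each control period).
- imaging.camera(name): name is "scene" or "top" or "wrist"; returns (picture, depth): 384x512x3 uint8, red, green, blue; 384x512 float32, m along the optical axis (not along the pixel's ray), 0 where there is no reading.
- imaging.calibration(name): a dict with "mtx" (3x3 intrinsics, pixels), "R" (3x3) and "t" (3): a world point X has camera coordinates R X + t. Camera axes: x right, y down, z forward; pixel columns grow to the right and rows downward; lengths in m; the calibration is good to about 2 mm. The wrist camera is an equidistant fisheye: a pixel r from the principal point sees the ray r / f radians off the axis. A picture is of the moment at which its call begins: read the wrist's pose just before it. calibration takes no time and is no camera call; for the wrist camera it gives the pose at the moment of the call.
- workorder.job_done(): hands the job in; it is judged then, once.
The state is a dict: "clock": time; "joint_pos": joint angles; "joint_vel": joint speeds; "tau": joint torques, N m; "eef_pos": TCP position; "tool_rot": TCP orientation; "ft_force": force on the tool from outside, world axes, zero at the start; "ft_torque": the same for the moment, N m; "grip_width": finger opening in m; "grasp_force": force on a finger pad.
Only numpy, scipy, OpenCV 4.12 (cv2) and the standard library are available. Lean on these libraries where they do the work, as an engineer would, in place of code of your own. Each camera call takes 0.05 s, during which the arm holds its last target. There are 200 camera calls.

## Working session

There is one attempt and no reset: what is moved stays moved. The work goes in short steps, Python scripts to look and compute and a tool call to move; the robot and the scene stay as the last step left them, time stands still between calls to the robot, and variables do not carry over. Pictures are saved under pics/ and viewed, at most 11 in all, crops included, and the job is handed in when it is done.

```bash
mkdir -p pics; ls
```

Run:
```python
from workcell import get_obs, imaging
import cv2,numpy as np
o=get_obs();print({k:np.round(v,3).tolist() for k,v in o.items()})
for n in("scene","top"):
    p,d=imaging.camera(n);c=imaging.calibration(n);np.savez(f"{n}.npz",p=p,d=d,**c)
    cv2.imwrite(f"pics/{n}0.png",p[:,:,::-1]);print(n,np.round(c["mtx"],1).tolist(),np.round(c["R"],3).tolist(),np.round(c["t"],3).tolist())
```

```text
pics
{'clock': 0.0, 'joint_pos': [-1.118, 0.241, 0.004, 1.335, -0.0, 1.571], 'joint_vel': [-0.0, -0.001, 0.001, 0.001, -0.001, 0.001], 'tau': [0.0, -37.232, 25.241, 0.017, -0.0, -0.0], 'eef_pos': [0.218, -0.449, 0.23], 'tool_rot': [0.974, 0.224, -0.0, -0.001], 'ft_force': [0.051, 0.378, -0.76], 'ft_torque': [0.016, -0.018, -0.052], 'grasp_force': 0.0, 'grip_width': 0.085}
scene [[441.1, 0.0, 244.9], [0.0, 441.1, 191.2], [0.0, 0.0, 1.0]] [[-0.851, 0.525, 0.02], [0.323, 0.554, -0.767], [-0.415, -0.646, -0.641]] [0.459, -0.09, 1.395]
top [[403.2, 0.0, 252.9], [0.0, 403.2, 196.4], [0.0, 0.0, 1.0]] [[0.006, -1.0, 0.016], [-0.983, -0.009, -0.183], [0.183, -0.014, -0.983]] [-0.051, 0.489, 1.025]
```

View pics/scene0.png

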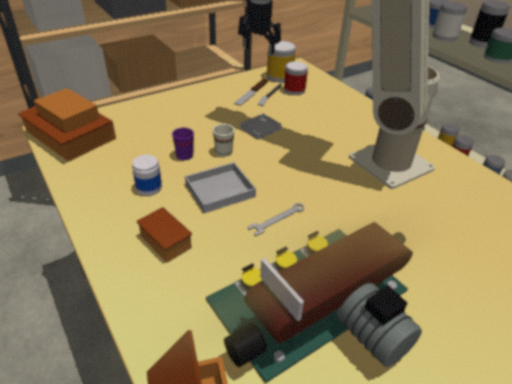

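View pics/top0.png

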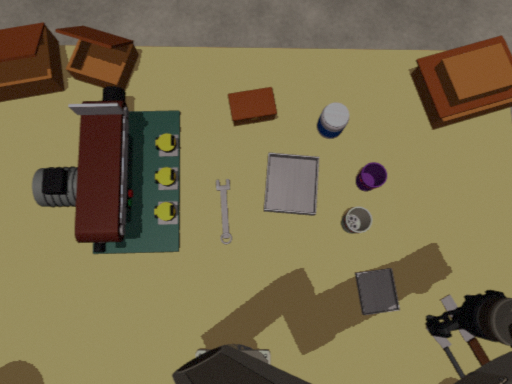

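The scene view shows a whitish beaker at (223,139), a purple one at (183,143), a large tray at (220,187) and a small one at (261,126). It also shows the tin at (147,173), the box at (165,232), the spanner at (277,218), and yellow caps at (252,276), (287,259) and (317,243).

- **Mug candidates (top view):** (357,220) is white with nuts inside, (373,176) is purple. The white one is meant.
- **Tray candidates (top view):** (292,184) is large, (378,291) is small. The size check below decides.

The bolts in the top view are at (166,143), (166,177) and (166,211).

Create h.py:
```python
import numpy as np,cv2
from scipy.spatial.transform import Rotation as Rn
def load(n):
    z=np.load(n+".npz");return z
def ray(z,u,v):
    d=np.linalg.inv(z["mtx"])@[u,v,1];return -z["R"].T@z["t"],z["R"].T@d
def plane(z,u,v,h):
    o,d=ray(z,u,v);return o+d*(h-o[2])/d[2]
def tri(r):
    A=0;b=0
    for o,d in r:
        d=d/np.linalg.norm(d);P=np.eye(3)-np.outer(d,d);A=A+P;b=b+P@o
    X=np.linalg.solve(A,b);return X,[round(float(np.linalg.norm((np.eye(3)-np.outer(d,d)/(d@d))@(X-o))),4) for o,d in r]
def pts(z):
    h,w=z["d"].shape;v,u=np.mgrid[:h,:w];D=z["d"];K=z["mtx"]
    c=np.stack([(u-K[0,2])/K[0,0]*D,(v-K[1,2])/K[1,1]*D,D],-1);return (c-z["t"])@z["R"]
```

Run:
```python
from h import *
T=load("top");S=load("scene")
def yel(z,box):
    p=z["p"].astype(int);m=((p[...,0]>170)&(p[...,1]>160)&(p[...,2]<60)).astype(np.uint8)
    x0,y0,x1,y1=box;k=np.zeros_like(m);k[y0:y1,x0:x1]=m[y0:y1,x0:x1]
    n,l,s,c=cv2.connectedComponentsWithStats(k);return [(c[i].round(1).tolist(),s[i].tolist()) for i in range(1,n) if s[i,4]>40]
for z,b in((T,(145,120,190,230)),(S,(235,225,335,295))):
    for q in yel(z,b):print(q)
PT,PS=pts(T),pts(S)
# depth cross-sections: mug rim, tray rim from top
def band(P,box,lo,hi):
    x0,y0,x1,y1=box;Q=P[y0:y1,x0:x1].reshape(-1,3);return Q[(Q[:,2]>lo)&(Q[:,2]<hi)]
for nm,b in(("mug",(338,200,376,240)),("purple",(355,158,392,194)),("tin",(315,98,353,142)),("box",(222,82,282,130)),("trayBig",(258,148,325,220)),("traySmall",(352,262,404,320))):
    for P,cam in((PT,"top"),):
        Q=band(P,b,.012,.2);zt=np.percentile(Q[:,2],97)
        R=Q[Q[:,2]>zt-.012 if nm not in("trayBig","traySmall") else Q[:,2]>zt-.01]
        rc=cv2.minAreaRect(R[:,:2].astype(np.float32)*1000)
        print(nm,"top z",zt.round(3),"n",len(R),"min",R.min(0).round(3),"max",R.max(0).round(3),"rect",np.round(rc[0],1),np.round(rc[1],1),round(rc[2],1))
p=T["p"]
c=cv2.resize(p[140:330,250:410],None,fx=3,fy=3,interpolation=cv2.INTER_CUBIC)
cv2.imwrite("pics/crop1.png",c[...,::-1])
# cap depth points
for v in(143,177,211):
    Q=PT[v-12:v+13,153:180].reshape(-1,3);print("cap z pct",np.percentile(Q[:,2],[50,80,95,99]).round(3))
# mask of sander base green edges
m=((p[...,1].astype(int)-p[...,0]>12)&(p[...,1]<110)).astype(np.uint8)[100:265,85:190]
k=max(cv2.findContours(m,cv2.RETR_EXTERNAL,2)[0],key=cv2.contourArea)+np.array([85,100])
rc=cv2.minAreaRect(k);print("green",rc);print([plane(T,*q,.012).round(3).tolist() for q in cv2.boxPoints(rc)])
```

```text
([317.3, 243.1], [308, 237, 19, 13, 150])
([286.2, 259.0], [277, 252, 19, 15, 193])
([251.5, 276.6], [242, 269, 19, 16, 209])
mug top z 0.087 n 173 min [ 0.393 -0.348  0.076] max [ 0.457 -0.281  0.09 ] rect [ 424.8 -314.7] [64.4 67.2] 0.4
purple top z 0.087 n 182 min [ 0.509 -0.392  0.075] max [ 0.576 -0.326  0.089] rect [ 542.6 -359.4] [65.3 66.7] 44.9
tin top z 0.099 n 540 min [ 0.667 -0.297  0.087] max [ 0.734 -0.229  0.101] rect [ 700.9 -262.8] [67.5 67.4] 88.0
box top z 0.061 n 1291 min [ 0.699 -0.11   0.05 ] max [0.796 0.026 0.064] rect [747.1 -42.4] [ 82.6 126.2] 10.4
trayBig top z 0.036 n 364 min [ 0.446 -0.226  0.026] max [ 0.614 -0.078  0.038] rect [ 531.  -151.4] [140.3 161. ] 85.6
traySmall top z 0.025 n 237 min [ 0.187 -0.429  0.015] max [ 0.305 -0.32   0.028] rect [ 244.9 -374.2] [108.9  96.3] 8.0
cap z pct [0.017 0.045 0.058 0.061]
cap z pct [0.017 0.045 0.057 0.062]
cap z pct [0.018 0.045 0.056 0.061]
green ((141.00738525390625, 181.5037841796875), (74.96831512451172, 141.5516815185547), 0.42440536618232727)
[[0.342, 0.349, 0.012], [0.74, 0.375, 0.012], [0.741, 0.163, 0.012], [0.342, 0.151, 0.012]]
```

View pics/crop1.png

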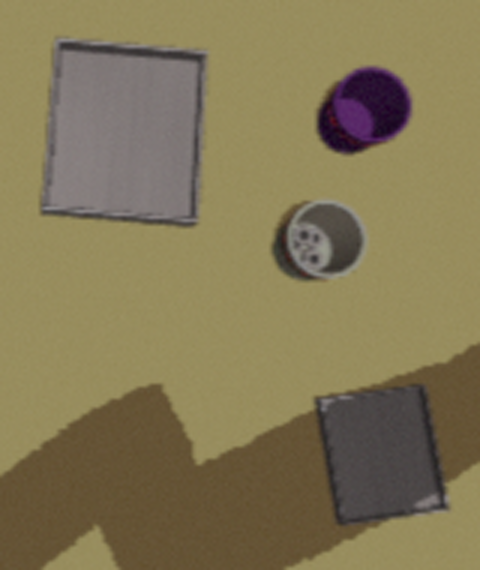

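The mug is the white beaker at (357,220): it has the nuts inside, and its rim is 67 mm wide at about z 0.087. The other beaker is purple. The tray at (292,184) measures 161 x 140 mm, which fits; the small one is only 109 x 96 mm. Next I work out the mug approach (tool pitched 30° below level, pointing radially) and the bolt positions.

Add to h.py:
```python
def orient(az,pitch,roll=0):  # az of tool z (deg), pitch below horizontal, roll about tool z
    a,p=np.radians([az,pitch]);z=np.array([np.cos(a)*np.cos(p),np.sin(a)*np.cos(p),-np.sin(p)])
    y=np.array([-np.sin(a),np.cos(a),0]);return Rn.from_matrix(np.stack([np.cross(y,z),y,z],1))*Rn.from_euler("z",roll,degrees=True)
def move(pos,R):   # from measured pose: rotvec + shift in tool axes
    from workcell import get_obs
    o=get_obs();R0=Rn.from_quat(o["tool_rot"]);
    rv=(R0.inv()*R).as_rotvec();d=R0.inv().apply(np.array(pos)-o["eef_pos"])
    print("row",np.round(rv,3).tolist(),np.round(d,4).tolist(),"nrot",round(np.linalg.norm(rv)/.188,1),"ntr",round(np.linalg.norm(d)/.0625,1),"q",np.round(o["joint_pos"],2).tolist())
```

Run:
```python
from h import *
T=load("top");S=load("scene");PT=pts(T);PS=pts(S)
M=np.array([.425,-.315,0]);az=np.degrees(np.arctan2(M[1],M[0]));print("az",az)
# mug check in the scene view
for nm,P,b in(("mugS",PS,(208,118,240,160)),("trayS",PS,(180,160,260,212))):
    x0,y0,x1,y1=b;Q=P[y0:y1,x0:x1].reshape(-1,3);zt=np.percentile(Q[:,2],98);R=Q[Q[:,2]>zt-.01]
    print(nm,zt.round(3),R.min(0).round(3),R.max(0).round(3))
R=orient(az,30)
z=R.as_matrix()[:,2];g=M+[0,0,.055]
print("pregrasp",(g-z*.10).round(3),"grasp TCP",(g+z*.024).round(3))
move(g-z*.10+[0,0,.05],R)
# bars: depth points above cap level
for P,n,bs in((PT,"top",[(150,v-15,185,v+16) for v in(143,177,211)]),(PS,"scene",[(u-14,v-14,u+15,v+12) for u,v in((252,276),(287,259),(317,243))])):
    for b in bs:
        x0,y0,x1,y1=b;Q=P[y0:y1,x0:x1].reshape(-1,3);Q=Q[(Q[:,1]<.25)]
        c=Q[(Q[:,2]>.036)&(Q[:,2]<.052)];r=Q[(Q[:,2]>.054)&(Q[:,2]<.068)]
        print(n,"cap",c.mean(0).round(3),c.min(0).round(3),c.max(0).round(3),"bar",np.median(r,0).round(3),r.min(0).round(3),r.max(0).round(3),len(r))
```

```text
az -36.544972322822545
mugS 0.085 [ 0.393 -0.35   0.075] [0.998 0.71  0.815]
trayS 0.032 [ 0.447 -0.232  0.022] [0.998 0.71  0.815]
pregrasp [ 0.355 -0.263  0.105] grasp TCP [ 0.442 -0.327  0.043]
row [-1.059, -0.643, -1.831] [0.2044, -0.1069, 0.0757] nrot 11.8 ntr 3.9 q [-1.12, 0.24, 0.0, 1.34, -0.0, 1.57]
top cap [0.637 0.195 0.044] [0.615 0.165 0.037] [0.661 0.221 0.051] bar [0.638 0.172 0.059] [0.625 0.167 0.054] [0.653 0.176 0.064] 44
top cap [0.542 0.192 0.044] [0.519 0.163 0.037] [0.568 0.216 0.049] bar [0.545 0.168 0.059] [0.53  0.164 0.054] [0.558 0.173 0.065] 40
top cap [0.448 0.188 0.044] [0.424 0.159 0.038] [0.473 0.214 0.049] bar [0.447 0.165 0.059] [0.436 0.162 0.055] [0.463 0.171 0.064] 37
scene cap [0.643 0.19  0.044] [0.618 0.168 0.037] [0.665 0.211 0.05 ] bar [0.642 0.173 0.059] [0.628 0.165 0.054] [0.655 0.178 0.062] 51
scene cap [0.547 0.187 0.044] [0.522 0.166 0.037] [0.571 0.208 0.051] bar [0.547 0.17  0.059] [0.531 0.164 0.054] [0.561 0.174 0.062] 48
scene cap [0.453 0.184 0.044] [0.427 0.163 0.036] [0.475 0.204 0.052] bar [0.451 0.167 0.058] [0.436 0.163 0.054] [0.467 0.17  0.061] 40
```

Units first: shifts go in shares of 800 mm and turns go in shares of 2 pi rad. So 0.1 m / 0.8 = 0.125, -0.05 m / 0.8 = -0.0625, -0.92 rad / 6.2832 = -0.1464.

Request:
{"op": "jog_arm", "data": {"deltas": [[[-0.0844,-0.0509,-0.1464,0.125,-0.0625,0,0.085],[-0.0844,-0.0509,-0.1464,0.125,-0.0625,0,0.085],[-0.0844,-0.0509,-0.1464,0.125,-0.0625,0,0.085],[-0.0844,-0.0509,-0.1464,0.125,-0.0625,0,0.085],[-0.0844,-0.0509,-0.1464,0.125,-0.0625,0,0.085],[-0.0844,-0.0509,-0.1464,0.125,-0.0625,0,0.085],[-0.0844,-0.0509,-0.1464,0.125,-0.0625,0,0.085]]]}}

```text
clock: 0.98
eef_pos: [0.2848, -0.3589, 0.2292]
tool_rot: [0.731, 0.616, -0.091, 0.277]
ft_force: [-0.1, 0.6, -0.7]
grip_width: 0.0851
grasp_force: 0.0
```

Run:
```python
from h import *
R=orient(-36.5,30);z=R.as_matrix()[:,2];g=np.array([.425,-.315,.055])
move(g-z*.10+[0,0,.05],R)
```

```text
row [-0.528, -0.325, -0.914] [0.1322, 0.0373, 0.0268] nrot 5.9 ntr 2.2 q [-0.74, -0.23, -0.65, 0.6, -0.25, 0.93]
```

Scaled: 0.132 m / 0.8 = 0.165, 0.037 m / 0.8 = 0.0463, -0.914 rad / 6.2832 = -0.1455.

Request:
{"op": "jog_arm", "data": {"deltas": [[[-0.084,-0.0517,-0.1455,0.165,0.0463,0.0338,0.085],[-0.084,-0.0517,-0.1455,0.165,0.0463,0.0338,0.085],[-0.084,-0.0517,-0.1455,0.165,0.0463,0.0338,0.085],[-0.084,-0.0517,-0.1455,0.165,0.0463,0.0338,0.085],[-0.084,-0.0517,-0.1455,0.165,0.0463,0.0338,0.085],[-0.084,-0.0517,-0.1455,0.165,0.0463,0.0338,0.085],[-0.084,-0.0517,-0.1455,0.165,0.0463,0.0338,0.085],[-0.084,-0.0517,-0.1455,0.165,0.0463,0.0338,0.085]]]}}

```text
clock: 1.98
eef_pos: [0.3884, -0.2904, 0.2071]
tool_rot: [0.277, 0.837, -0.147, 0.447]
ft_force: [-0.6, -0.1, 0.1]
grip_width: 0.0849
grasp_force: 0.0
```

Run:
```python
from h import *
from workcell import imaging
R=orient(-36.5,30);z=R.as_matrix()[:,2];g=np.array([.425,-.315,.055])
move(g-z*.10,R);move(g+z*.025,R)
p,d=imaging.camera("wrist");cv2.imwrite("pics/w1.png",p[...,::-1])
```

```text
row [-0.001, -0.067, -0.002] [0.1085, 0.0018, 0.0215] nrot 0.4 ntr 1.8 q [-0.65, -0.24, -1.09, -0.25, 0.01, -0.0]
row [-0.001, -0.067, -0.002] [0.1002, 0.0019, 0.1462] nrot 0.4 ntr 2.8 q [-0.65, -0.24, -1.09, -0.25, 0.01, -0.0]
```

View pics/w1.png

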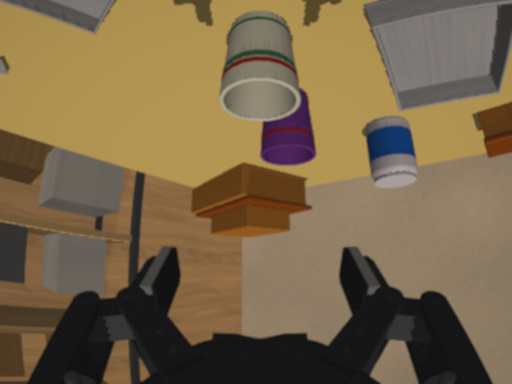

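The radial, shallow tool pose runs into the elbow limit (j3 = -1.09). The wrist view confirms the banded white mug at (260,65), with the purple one behind it at (288,125). I'll yaw the tool instead, so it points towards -y with the wrist farther out.

Run:
```python
from h import *
from workcell import get_obs
print(get_obs()["joint_pos"],get_obs()["eef_pos"],get_obs()["tool_rot"])
for az in(-60,-75):
    R=orient(az,20);z=R.as_matrix()[:,2];g=np.array([.425,-.315,.055]);print((g-z*.1+[0,0,.08]).round(3))
    move(g-z*.10+[0,0,.08],R)
```

```text
[-0.64525406 -0.24024739 -1.0858581  -0.25517554  0.00695478 -0.00386042] [ 0.3884728  -0.2897781   0.20685515] [ 0.27655385  0.83777832 -0.14721966  0.44718209]
[ 0.378 -0.234  0.169]
row [0.367, -0.238, 0.185] [0.0546, 0.0389, -0.0138] nrot 2.5 ntr 1.1 q [-0.65, -0.24, -1.09, -0.26, 0.01, -0.0]
[ 0.401 -0.224  0.169]
row [0.601, -0.232, 0.304] [0.0476, 0.0599, -0.0033] nrot 3.8 ntr 1.2 q [-0.65, -0.24, -1.09, -0.26, 0.01, -0.0]
```

Scaled: 0.06 m / 0.8 = 0.075, 0.048 m / 0.8 = 0.06, 0.6 rad / 6.2832 = 0.0955.

Request:
{"op": "jog_arm", "data": {"deltas": [[[0.0477,-0.0159,0.0239,0,0.05,-0.0375,0.085],[0.0477,-0.0159,0.0239,0,0.05,-0.0375,0.085],[0.0955,-0.0369,0.0484,0.0375,0.075,-0.0038,0.085],[0.0955,-0.0369,0.0484,0.06,0.075,-0.0038,0.085],[0.0955,-0.0369,0.0484,0.06,0.075,-0.0038,0.085],[0.0955,-0.0369,0.0484,0.06,0.075,-0.0038,0.085]]]}}

```text
clock: 2.78
eef_pos: [0.4025, -0.2219, 0.1685]
tool_rot: [0.496, 0.65, -0.349, 0.457]
ft_force: [-0.1, -0.2, 0.2]
grip_width: 0.0846
grasp_force: 0.0
```

Create kin.py:
```python
from h import *
from scipy.optimize import least_squares
# chain: Rz(q1); up h; Ry(q2): up L1 ; Ry(-q3): fwd L2, up e ; Ry(q4): fwd La ; Rz(q5): fwd Lb ; Rx(q6)
T0=Rn.from_matrix(np.array([[0,0,1],[0,1,0],[-1,0,0]]))  # tool z fwd, y left
def fk(q,k,s5=1,s6=1):
    h,L1,L2,e,La,Lb,a=k;R=Rn.from_euler("z",q[0]);p=R.apply([a,0,h])
    R=R*Rn.from_euler("y",q[1]);p=p+R.apply([0,0,L1])
    R=R*Rn.from_euler("y",-q[2]);p=p+R.apply([L2,0,e])
    R=R*Rn.from_euler("y",q[3]);p=p+R.apply([La,0,0])
    R=R*Rn.from_euler("z",s5*q[4]);p=p+R.apply([Lb,0,0])
    return p,R*Rn.from_euler("x",s6*q[5])*T0
```

Run:
```python
from kin import *
from workcell import get_obs
o=get_obs();D=[([-1.118,.241,.0045,1.335,0,1.571],[.2185,-.4495,.2305],[.974,.224,0,-.001]),
([-0.64525406,-0.24024739,-1.0858581,-0.25517554,0.00695478,-0.00386042],[0.3884728,-0.2897781,0.20685515],[0.27655385,0.83777832,-0.14721966,0.44718209]),
(o["joint_pos"],o["eef_pos"],o["tool_rot"])]
import json;json.dump([[list(map(float,x)) for x in d] for d in D],open("kin.json","w"))
print(o["joint_pos"].round(3))
for s5 in(1,-1):
  for s6 in(1,-1):
    print(s5,s6,[round((fk(q,[0]*7,s5,s6)[1].inv()*Rn.from_quat(r)).magnitude(),3) for q,p,r in D])
    f=lambda k:np.r_[np.concatenate([fk(q,k,s5,s6)[0]-p for q,p,r in D]),.001*(k-[.3,.4,.4,0,.1,.25,0])]
    s=least_squares(f,[.3,.4,.4,0,.1,.25,0]);print(s.x.round(3),s.cost)
R=orient(-75,20);z=R.as_matrix()[:,2];g=np.array([.425,-.315,.055]);move(g-z*.10+[0,0,.08],R)
```

```text
[ 0.163  0.259 -0.863  0.166 -1.211  1.269]
1 1 [0.001, 0.0, 0.0]
[0.241 0.494 0.391 0.008 0.102 0.303 0.   ] 2.157099676345726e-08
1 -1 [3.141, 0.008, 2.538]
[0.241 0.494 0.391 0.008 0.102 0.303 0.   ] 2.157099676345726e-08
-1 1 [0.001, 0.014, 2.423]
[ 0.746 -0.579 -0.035 -0.205  0.067 -0.303  0.72 ] 1.1214095980866289e-06
-1 -1 [3.141, 0.016, 2.932]
[ 0.746 -0.579 -0.035 -0.205  0.067 -0.303  0.72 ] 1.1214095980866289e-06
row [0.005, 0.004, 0.003] [-0.0013, -0.0024, 0.0015] nrot 0.0 ntr 0.0 q [0.16, 0.26, -0.86, 0.17, -1.21, 1.27]
```

Add to kin.py:
```python
import json
D=json.load(open("kin.json"));s=least_squares(lambda k:np.r_[np.concatenate([fk(q,k)[0]-p for q,p,r in D]),.001*(k-[.3,.4,.4,0,.1,.25,0])],[.3,.4,.4,0,.1,.25,0]);K=s.x
LO=np.array([-2.72,-1.05,-1.09,-1.99,-1.42,-3.14]);HI=np.array([2.72,1.87,1.28,2.15,1.44,3.14])
def ik(p,R,q0):
    f=lambda q:np.r_[(fk(q,K)[0]-p)*5,(fk(q,K)[1].inv()*R).as_rotvec()]
    s=least_squares(f,np.clip(q0,LO+.01,HI-.01),bounds=(LO,HI));return s.x,np.sqrt(2*s.cost)
G=np.array([.425,-.315,.055]);OFF=.024
```

Run:
```python
from kin import *
from workcell import get_obs
q0=get_obs()["joint_pos"]
for az in(-75,-65,-55):
  for pg in(15,20):
    R=orient(az,pg);t=G+R.apply([0,0,OFF]);q,e=ik(t,R,q0);print("grasp",az,pg,t.round(3),q.round(2),e.round(4))
tray=np.array([.531,-.151,0])
for pg in(20,):
 for az in(-75,-65,-55):
  for pp in(0,10):
   for roll in(-135,-150):
    R0=orient(az,pg);R=orient(az,pp,roll);um=R.apply(R0.inv().apply([0,0,1]))
    low=-np.array([0,0,1])+um[2]*um;low/=np.linalg.norm(low)
    g=-.03*um-.034*low;uh=um*[1,1,0];uh/=np.linalg.norm(uh)
    g=g+tray-.025*uh+[0,0,.055];t=g+R.apply([0,0,OFF]);q,e=ik(t,R,np.array(q0)-[0,0,0,0,0,2]);
    print("pour",az,pp,roll,"u",um.round(2),"tcp",t.round(3),q.round(2),e.round(4))
```

```text
grasp -75 15 [ 0.431 -0.337  0.049] [-0.15  0.86 -0.99 -1.26 -1.09  0.53] 0.0
grasp -75 20 [ 0.431 -0.337  0.047] [-0.17  0.74 -0.97 -1.   -1.02  0.64] 0.0
grasp -65 15 [ 0.435 -0.336  0.049] [-0.22  0.98 -1.09 -1.65 -0.88  0.33] 0.0125
grasp -65 20 [ 0.435 -0.335  0.047] [-0.24  0.83 -1.09 -1.39 -0.83  0.41] 0.0068
grasp -55 15 [ 0.438 -0.334  0.049] [-0.26  1.12 -1.09 -1.91 -0.75  0.19] 0.1249
grasp -55 20 [ 0.438 -0.333  0.047] [-0.28  0.81 -1.09 -1.39 -0.7   0.31] 0.1228
pour -75 0 -135 u [ 0.55  0.5  -0.66] tcp [ 0.519 -0.191  0.1  ] [ 0.2   1.08 -0.81 -1.88 -1.42 -2.36] 0.1013
pour -75 0 -150 u [ 0.37  0.45 -0.81] tcp [ 0.528 -0.186  0.099] [ 0.21  1.07 -0.79 -1.86 -1.42 -2.62] 0.1076
pour -75 10 -135 u [ 0.52  0.61 -0.59] tcp [ 0.518 -0.196  0.096] [ 0.21  0.69 -0.62 -0.04 -1.39 -1.09] 0.0
pour -75 10 -150 u [ 0.33  0.58 -0.74] tcp [ 0.527 -0.191  0.096] [ 0.21  0.69 -0.59  0.02 -1.39 -1.32] 0.0
pour -65 0 -135 u [ 0.46  0.59 -0.66] tcp [ 0.526 -0.192  0.1  ] [ 0.21  1.09 -0.85 -1.94 -1.34 -2.36] 0.0
pour -65 0 -150 u [ 0.28  0.51 -0.81] tcp [ 0.534 -0.186  0.099] [ 0.22  1.09 -0.82 -1.91 -1.35 -2.62] 0.0
pour -65 10 -135 u [ 0.41  0.69 -0.59] tcp [ 0.526 -0.197  0.096] [ 0.18  0.76 -0.87 -1.02 -1.26 -1.77] 0.0
pour -65 10 -150 u [ 0.22  0.63 -0.74] tcp [ 0.534 -0.191  0.096] [ 0.19  0.76 -0.85 -0.97 -1.27 -2.01] 0.0
pour -55 0 -135 u [ 0.35  0.66 -0.66] tcp [ 0.533 -0.193  0.1  ] [ 0.16  1.1  -0.95 -1.99 -1.13 -2.3 ] 0.0288
pour -55 0 -150 u [ 0.19  0.55 -0.81] tcp [ 0.54  -0.185  0.099] [ 0.18  1.1  -0.93 -1.99 -1.14 -2.58] 0.0207
pour -55 10 -135 u [ 0.28  0.75 -0.59] tcp [ 0.534 -0.197  0.096] [ 0.13  0.86 -1.   -1.5  -1.06 -2.03] 0.0
pour -55 10 -150 u [ 0.11  0.66 -0.74] tcp [ 0.541 -0.19   0.096] [ 0.15  0.85 -0.98 -1.45 -1.08 -2.28] 0.0
```

Run:
```python
from kin import *
R=orient(-75,20)
move(G+R.apply([0,0,-.1]),R);move(G+R.apply([0,0,OFF]),R)
```

```text
row [0.005, 0.004, 0.003] [0.074, -0.0023, 0.0285] nrot 0.0 ntr 1.3 q [0.16, 0.26, -0.86, 0.17, -1.21, 1.27]
row [0.005, 0.004, 0.003] [0.0746, -0.0029, 0.1525] nrot 0.0 ntr 2.7 q [0.16, 0.26, -0.86, 0.17, -1.21, 1.27]
```

Scaled: 0.152 m / 0.8 = 0.19, 0.12 m / 0.8 = 0.15.

Request:
{"op": "jog_arm", "data": {"deltas": [[[0,0,0,0.0925,-0.0025,0.035,0.085],[0,0,0,0.0925,-0.0025,0.035,0.085],[0,0,0,0.0925,-0.0038,0.075,0.085],[0,0,0,0.0925,-0.0038,0.1125,0.085],[0,0,0,0.0925,-0.0038,0.15,0.085],[0,0,0,0.0931,-0.0038,0.19,0.085],[0,0,0,0.0931,-0.0038,0.19,0.085],[0,0,0,0.0931,-0.0038,0.19,0.085]]]}}

```text
clock: 3.78
eef_pos: [0.4285, -0.3376, 0.0469]
tool_rot: [0.497, 0.651, -0.349, 0.456]
ft_force: [0.4, -0.0, 0.0]
grip_width: 0.0849
grasp_force: 0.0
```

Run:
```python
from kin import *
from workcell import imaging
R=orient(-75,20);move(G+R.apply([0,0,OFF]),R)
p,d=imaging.camera("wrist");cv2.imwrite("pics/w2.png",p[...,::-1])
```

```text
row [0.003, 0.002, 0.002] [0.0001, 0.0024, -0.0001] nrot 0.0 ntr 0.0 q [-0.17, 0.74, -0.98, -1.02, -1.02, 0.63]
```

View pics/w2.png

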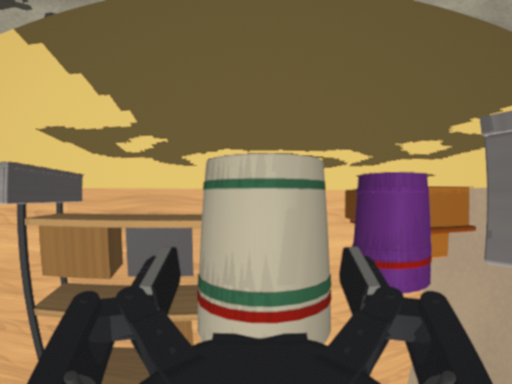

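The picture is upside down. It shows the white mug centred at column 264 between the open fingers (columns 178 and 342). Closing and lifting next.

Units first: shifts go in shares of 800 mm and turns go in shares of 2 pi rad. So -0.075 m / 0.8 = -0.0938, -0.03 m / 0.8 = -0.0375.

Request:
{"op": "jog_arm", "data": {"deltas": [[[0,0,0,0,0.0019,0,0.05],[0,0,0,0,0.0019,0,0.05],[0,0,0,0,0.0019,0,0.05],[0,0,0,0,0.0019,0,0.05],[0,0,0,0,0.0019,0,0.05],[0,0,0,0,0.0019,0,0.05],[0,0,0,-0.0375,0.0019,-0.0125,0.05],[0,0,0,-0.0938,0.0019,-0.0338,0.05],[0,0,0,-0.0938,0.0019,-0.0338,0.05]]]}}

```text
clock: 4.95
eef_pos: [0.4307, -0.3383, 0.1305]
tool_rot: [0.498, 0.649, -0.348, 0.458]
ft_force: [0.2, -0.1, -3.4]
grip_width: 0.0634
grasp_force: 67.0
```

Run:
```python
from kin import *
tray=np.array([.531,-.151,0]);R0=orient(-75,20)
for roll,lz in((-60,.06),(-100,.055),(-135,.055),(-155,.055)):
    R=orient(-65,10,roll);um=R.apply(R0.inv().apply([0,0,1]))
    low=-np.array([0,0,1])+um[2]*um;low/=np.linalg.norm(low);uh=um*[1,1,0];uh/=np.linalg.norm(uh)
    # lip near tray centre minus 25 mm
    g=-.03*um-.034*low+tray-.025*uh+[0,0,lz];t=g+R.apply([0,0,OFF]);print(roll,um.round(2),t.round(3));move(t,R)
```

```text
-60 [0.63 0.58 0.52] [ 0.491 -0.219  0.069]
row [-0.061, -0.241, -1.092] [0.092, 0.0888, -0.0731] nrot 6.0 ntr 2.4 q [-0.17, 0.45, -0.97, -0.72, -1.02, 0.63]
-100 [ 0.68  0.72 -0.1 ] [ 0.506 -0.21   0.088]
row [0.027, -0.269, -1.786] [0.0762, 0.1057, -0.0836] nrot 9.6 ntr 2.5 q [-0.17, 0.45, -0.97, -0.72, -1.02, 0.63]
-135 [ 0.41  0.69 -0.59] [ 0.526 -0.197  0.096]
row [0.12, -0.279, -2.392] [0.0707, 0.1289, -0.0927] nrot 12.8 ntr 2.8 q [-0.17, 0.45, -0.97, -0.72, -1.02, 0.63]
-155 [ 0.16  0.61 -0.78] [ 0.537 -0.189  0.096]
row [0.182, -0.276, -2.738] [0.073, 0.1412, -0.0972] nrot 14.7 ntr 3.0 q [-0.17, 0.45, -0.97, -0.72, -1.02, 0.63]
```

Run:
```python
from kin import *
R=orient(-65,10,-60);move([.505,-.21,.12],R);
```

```text
row [-0.061, -0.241, -1.092] [0.0457, 0.1052, -0.0945] nrot 6.0 ntr 2.4 q [-0.17, 0.45, -0.97, -0.72, -1.02, 0.63]
```

Scaled: 0.105 m / 0.8 = 0.1313, -0.094 m / 0.8 = -0.1175, -1.09 rad / 6.2832 = -0.1735.

Request:
{"op": "jog_arm", "data": {"deltas": [[[0,0,0,0.025,0.0625,-0.05,0.05],[0,0,0,0.0563,0.1313,-0.1175,0.05],[-0.0016,-0.008,-0.0318,0.0575,0.1313,-0.1175,0.05],[-0.0032,-0.0127,-0.0589,0.0575,0.1313,-0.1175,0.05],[-0.0048,-0.0191,-0.0875,0.0575,0.1313,-0.1175,0.05],[-0.0064,-0.0255,-0.1162,0.0575,0.1313,-0.1175,0.05],[-0.008,-0.0318,-0.1448,0.0575,0.1313,-0.1175,0.05],[-0.0095,-0.0382,-0.1735,0.0575,0.1313,-0.1175,0.05],[-0.0095,-0.0382,-0.1735,0.0575,0.1313,-0.1175,0.05]]]}}

```text
clock: 6.08
eef_pos: [0.5027, -0.2105, 0.1133]
tool_rot: [0.03, 0.767, -0.571, 0.292]
ft_force: [-0.5, -0.2, -2.7]
grip_width: 0.0638
grasp_force: 67.2
```

Run:
```python
from kin import *
move([.506,-.21,.09],orient(-65,10,-100))
move([.526,-.197,.096],orient(-65,10,-135))
move([.537,-.189,.096],orient(-65,10,-155))
```

```text
row [0.005, -0.003, -0.686] [0.0084, 0.0215, 0.0051] nrot 3.7 ntr 0.4 q [0.16, 0.71, -0.94, -1.07, -1.24, -0.5]
row [0.006, -0.001, -1.297] [-0.0148, 0.0284, 0.0007] nrot 6.9 ntr 0.5 q [0.16, 0.71, -0.94, -1.07, -1.24, -0.5]
row [0.006, -0.0, -1.646] [-0.0262, 0.0353, -0.0019] nrot 8.8 ntr 0.7 q [0.16, 0.71, -0.94, -1.07, -1.24, -0.5]
```

Scaled: 0.028 m / 0.8 = 0.035, 0.027 m / 0.8 = 0.0338, -1.3 rad / 6.2832 = -0.2069.

Request:
{"op": "jog_arm", "data": {"deltas": [[[0,0,-0.0286,0.005,0.0125,0.0038,0.05],[0,0,-0.0573,0.01,0.025,0.0063,0.05],[0,0,-0.0844,0.01,0.0263,0.0063,0.05],[0,0,-0.1098,0.01,0.0263,0.0063,0.05],[0,0,-0.1353,0,0.0288,0.0038,0.05],[0,0,-0.1592,-0.0063,0.0313,0.0025,0.05],[0,0,-0.183,-0.0125,0.0338,0.0013,0.05],[0,0,-0.2069,-0.0188,0.035,0.0013,0.05],[0,0,-0.2069,-0.0188,0.035,0.0013,0.05],[0,0,-0.2069,-0.0188,0.035,0.0013,0.05]]]}}

```text
clock: 7.32
eef_pos: [0.5269, -0.1974, 0.0979]
tool_rot: [0.438, -0.63, 0.632, 0.111]
ft_force: [-0.9, 0.8, -2.3]
grip_width: 0.0638
grasp_force: 67.2
```

Run:
```python
from kin import *
from workcell import imaging
move([.537,-.189,.096],orient(-65,10,-155))
p,d=imaging.camera("scene");cv2.imwrite("pics/s2.png",cv2.resize(p[130:230,150:290],None,fx=5,fy=5,interpolation=cv2.INTER_CUBIC)[...,::-1])
```

```text
row [0.004, 0.002, -0.354] [-0.0107, -0.0071, -0.003] nrot 1.9 ntr 0.2 q [0.18, 0.75, -0.87, -0.99, -1.26, -1.75]
```

View pics/s2.png

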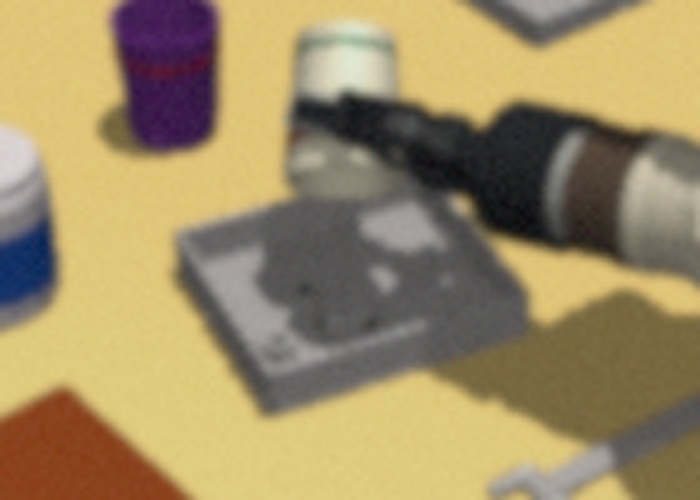

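Nuts lie in the tray near crop (280,345) and (340,320), and the mug is tipped over it. I'll tip a little further to be sure it is empty.

Scaled: -0.01 m / 0.8 = -0.0125, -0.007 m / 0.8 = -0.0088, -0.35 rad / 6.2832 = -0.0557.

Request:
{"op": "jog_arm", "data": {"deltas": [[[0,0,-0.0239,-0.0063,-0.005,-0.0013,0.05],[0,0,-0.0557,-0.0125,-0.0088,-0.0038,0.05],[0,0,-0.0557,-0.0125,-0.0088,-0.0038,0.05],[0,0,-0.0557,-0.0125,-0.0088,-0.0038,0.05],[0,0,-0.0557,-0.0125,-0.0088,-0.0038,0.05]]]}}

```text
clock: 8.0
eef_pos: [0.5368, -0.1893, 0.0974]
tool_rot: [0.54, -0.545, 0.603, 0.219]
ft_force: [-0.2, 0.3, -2.9]
grip_width: 0.0637
grasp_force: 67.2
```

Run:
```python
from kin import *
R=orient(-65,20,0);move([.49,-.22,.14],orient(-65,10,-60));
```

```text
row [0.004, -0.002, 1.652] [0.0628, 0.0315, 0.0005] nrot 8.8 ntr 1.1 q [0.2, 0.74, -0.84, -0.93, -1.28, -2.07]
```

Scaled: 0.063 m / 0.8 = 0.0788, 0.06 m / 0.8 = 0.075, 1.65 rad / 6.2832 = 0.2626.

Request:
{"op": "jog_arm", "data": {"deltas": [[[0,0,0.0286,0.0375,0.0188,0,0.05],[0,0,0.0573,0.075,0.0375,0,0.05],[0,0,0.0859,0.0788,0.0388,0,0.05],[0,0,0.1146,0.0788,0.0388,0,0.05],[0,0,0.1432,0.0788,0.0388,0,0.05],[0,0,0.1719,0.0788,0.0388,0,0.05],[0,0,0.2005,0.0788,0.0388,0,0.05],[0,0,0.2292,0.0788,0.0388,0,0.05],[0,0,0.2578,0.0788,0.0388,0,0.05],[0,0,0.2626,0.0788,0.0388,0,0.05]]]}}

```text
clock: 9.25
eef_pos: [0.4904, -0.2193, 0.1407]
tool_rot: [0.033, 0.766, -0.57, 0.294]
ft_force: [0.3, -0.0, -2.7]
grip_width: 0.0635
grasp_force: 67.2
```

Run:
```python
from kin import *
R=orient(-75,20,0);move([.44,-.315,.14],R);T=G+R.apply([0,0,OFF]);print(T)
```

```text
row [0.061, 0.243, 1.09] [0.0691, -0.0522, 0.0648] nrot 6.0 ntr 1.7 q [0.14, 0.63, -0.98, -1.06, -1.23, -0.52]
[ 0.43083705 -0.33678416  0.04679152]
```

Scaled: 0.069 m / 0.8 = 0.0863, 0.065 m / 0.8 = 0.0813, 1.09 rad / 6.2832 = 0.1735.

Request:
{"op": "jog_arm", "data": {"deltas": [[[0.0018,0.0067,0.0299,0.015,-0.0113,0.0138,0.05],[0.0033,0.0132,0.0589,0.03,-0.0225,0.0275,0.05],[0.0049,0.0199,0.0891,0.045,-0.0338,0.0425,0.05],[0.0067,0.0264,0.1194,0.06,-0.045,0.0563,0.05],[0.0083,0.0331,0.148,0.075,-0.0563,0.07,0.05],[0.0097,0.0387,0.1735,0.0863,-0.065,0.0813,0.05],[0.0097,0.0387,0.1735,0.0863,-0.065,0.0813,0.05],[0.0097,0.0387,0.1735,0.0863,-0.065,0.0813,0.05]]]}}

```text
clock: 10.25
eef_pos: [0.4405, -0.3149, 0.1398]
tool_rot: [0.497, 0.651, -0.35, 0.455]
ft_force: [-0.2, 0.3, -2.6]
grip_width: 0.0635
grasp_force: 67.2
```

Run:
```python
from kin import *
from workcell import imaging
R=orient(-75,20,0);T=G+R.apply([0,0,OFF]);move(T+[0,0,.01],R);move(T,R)
p,d=imaging.camera("top");cv2.imwrite("pics/t2.png",cv2.resize(p[140:260,250:390],None,fx=4,fy=4,interpolation=cv2.INTER_CUBIC)[...,::-1])
```

```text
row [0.001, 0.001, 0.004] [0.0717, -0.0147, 0.0459] nrot 0.0 ntr 1.4 q [-0.11, 0.41, -0.92, -0.54, -1.07, 0.72]
row [0.001, 0.001, 0.004] [0.0811, -0.0147, 0.0493] nrot 0.0 ntr 1.5 q [-0.11, 0.41, -0.92, -0.54, -1.07, 0.72]
```

View pics/t2.png

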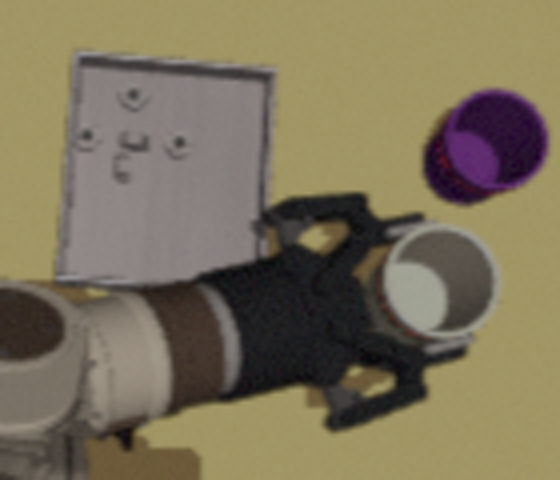

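The mug is empty and five nuts are in the tray, at crop (135,95), (87,135), (130,140), (178,145) and (120,165). Setting the mug down next.

Scaled: 0.0811 m / 0.8 = 0.1014, 0.0782 m / 0.8 = 0.0978, 0.004 rad / 6.2832 = 0.0006.

Request:
{"op": "jog_arm", "data": {"deltas": [[[0,0,0.0006,0.0438,-0.0088,0.0313,0.05],[0,0,0.0006,0.0813,-0.0184,0.0538,0.05],[0,0,0.0006,0.0938,-0.0184,0.0588,0.05],[0,0,0.0006,0.0978,-0.0184,0.0604,0.05],[0,0,0.0006,0.1014,-0.0184,0.0616,0.05],[0,0,0.0006,0.1014,-0.0184,0.0616,0.05]]]}}

```text
clock: 11.05
eef_pos: [0.431, -0.3369, 0.0482]
tool_rot: [0.5, 0.648, -0.349, 0.456]
ft_force: [-3.6, 1.1, 3.6]
grip_width: 0.0636
grasp_force: 67.3
```

Run:
```python
from workcell import get_obs
o=get_obs();print(o["ft_force"],o["ft_torque"])
```

```text
[-3.64036688  1.12868994  3.61613646] [ 0.23492539  0.4681387  -0.52017083]
```

Scaled: -0.16 m / 0.8 = -0.2, -0.14 m / 0.8 = -0.175.

Request:
{"op": "jog_arm", "data": {"deltas": [[[0,0,0,0,0,0,0.085],[0,0,0,0,0,0,0.085],[0,0,0,0,0,0,0.085],[0,0,0,0,0,0,0.085],[0,0,0,0,0,-0.05,0.085],[0,0,0,0,0,-0.1125,0.085],[0,0,0,-0.05,0,-0.175,0.085],[0,0,0,-0.125,0,-0.2,0.085],[0,0,0,-0.125,0,-0.2,0.085],[0,0,0,-0.125,0,-0.2,0.085]]]}}

```text
clock: 12.3
eef_pos: [0.4022, -0.224, 0.1987]
tool_rot: [0.501, 0.648, -0.346, 0.458]
ft_force: [1.6, -0.4, 0.6]
grip_width: 0.085
grasp_force: 0.0
```

Add to kin.py:
```python
# bolts: bar positions (world); sander yaw
BARS=np.array([[.450,.166],[.546,.1695],[.640,.1725]])
YAW=np.arctan2(*(BARS[2]-BARS[0])[::-1])
def down(tilt,flip=1): # tool y along bolt row; tilt>0: tool body leans to -y (fingers point to +y)
    x=np.array([np.cos(YAW),np.sin(YAW),0]);n=np.array([-x[1],x[0],0])
    z=np.sin(tilt)*n-np.cos(tilt)*np.array([0,0,1]);y=flip*x
    return Rn.from_matrix(np.stack([np.cross(y,z),y,z],1)),n
```

Run:
```python
from kin import *
from workcell import imaging,get_obs
p,d=imaging.camera("scene");c=imaging.calibration("scene");z=dict(p=p,d=d,**c);P=pts(z)
x0,y0,x1,y1=(200,115,240,165);Q=P[y0:y1,x0:x1].reshape(-1,3);Q=Q[(Q[:,2]>.02)&(Q[:,2]<.095)&(Q[:,0]<.5)]
r=Q[Q[:,2]>.075];print("mug rim",r.min(0).round(3),r.max(0).round(3), "zmax",np.percentile(Q[:,2],[97,99.5]).round(3))
q0=get_obs()["joint_pos"];print("yaw",YAW)
for f in(1,-1):
  for b in BARS:
    for t in(.5,0,-.5):
        R,n=down(t,f);g=np.r_[b,.055];tcp=g+R.apply([0,0,.008])
        best=min((ik(tcp,R,s) for s in(q0,[b[1]/b[0],.6,0,1,0,1.5],[.3,.6,-.3,1,.3,-1.5])),key=lambda s:s[1]);print(f,b,t,best[0].round(2),best[1].round(4))
```

```text
mug rim [ 0.394 -0.351  0.075] [ 0.464 -0.281  0.088] zmax [0.086 0.087]
yaw 0.0341971894680963
1 [0.45  0.166] 0.5 [ 0.05  0.38 -0.45  0.73  0.5   1.59] 0.0
1 [0.45  0.166] 0 [ 0.35  0.37 -0.34  0.86 -0.    1.89] 0.0
1 [0.45  0.166] -0.5 [ 0.6   0.57 -0.13  1.16 -0.42  2.2 ] 0.0
1 [0.546  0.1695] 0.5 [ 0.05  0.53 -0.18  0.85  0.5   1.59] 0.0
1 [0.546  0.1695] 0 [ 0.3   0.52 -0.09  0.96 -0.    1.84] 0.0
1 [0.546  0.1695] -0.5 [ 0.52  0.7   0.12  1.25 -0.44  2.11] 0.0
1 [0.64   0.1725] 0.5 [0.05 0.69 0.11 0.99 0.5  1.59] 0.0
1 [0.64   0.1725] 0 [0.26 0.68 0.21 1.1  0.   1.8 ] 0.0
1 [0.64   0.1725] -0.5 [ 0.46  0.85  0.43  1.37 -0.45  2.05] 0.0
-1 [0.45  0.166] 0.5 [ 0.05  0.38 -0.45  0.73  0.5  -1.55] 0.0
-1 [0.45  0.166] 0 [ 0.35  0.37 -0.34  0.86 -0.   -1.25] 0.0
-1 [0.45  0.166] -0.5 [ 0.6   0.57 -0.13  1.16 -0.42 -0.94] 0.0
-1 [0.546  0.1695] 0.5 [ 0.05  0.53 -0.18  0.85  0.5  -1.55] 0.0
-1 [0.546  0.1695] 0 [ 0.3   0.52 -0.09  0.96 -0.   -1.3 ] 0.0
-1 [0.546  0.1695] -0.5 [ 0.52  0.7   0.12  1.25 -0.44 -1.03] 0.0
-1 [0.64   0.1725] 0.5 [ 0.05  0.69  0.11  0.99  0.5  -1.56] 0.0
-1 [0.64   0.1725] 0 [ 0.26  0.68  0.21  1.1   0.   -1.34] 0.0
-1 [0.64   0.1725] -0.5 [ 0.46  0.85  0.43  1.37 -0.45 -1.09] 0.0
```

The mug stands upright at its old spot, rim at z 0.086. Next I go to the first bolt with the fingers shut, to tap on its finger bar.

Run:
```python
from kin import *
R,n=down(0);move([.45,.166,.12],R)
```

```text
row [0.147, 1.215, 0.193] [0.198, 0.1471, -0.3157] nrot 6.6 ntr 6.4 q [0.15, 0.18, -0.84, 0.26, -1.21, 1.27]
```

Scaled: -0.3157 m / 0.8 = -0.3946, -0.315 m / 0.8 = -0.3938, 1.215 rad / 6.2832 = 0.1934.

Request:
{"op": "jog_arm", "data": {"deltas": [[[0.0032,0.0239,0.0032,-0.0125,0.0375,-0.075,0.0],[0.0064,0.0477,0.008,0,0.0625,-0.1375,0.0],[0.0095,0.0796,0.0127,0.025,0.0875,-0.2,0.0],[0.0127,0.1082,0.0175,0.0625,0.1125,-0.2625,0.0],[0.0159,0.1369,0.0223,0.1125,0.1375,-0.3125,0.0],[0.0207,0.1655,0.0271,0.1625,0.1625,-0.3625,0.0],[0.0234,0.1934,0.0307,0.2125,0.1838,-0.3938,0.0],[0.0234,0.1934,0.0307,0.2475,0.1838,-0.3946,0.0],[0.0234,0.1934,0.0307,0.2475,0.1838,-0.3946,0.0]]]}}

```text
clock: 13.48
eef_pos: [0.4463, 0.1636, 0.113]
tool_rot: [0.695, 0.719, -0.007, -0.003]
ft_force: [-0.4, -0.9, -0.1]
grip_width: 0.0002
grasp_force: 0.0
```

Run:
```python
from kin import *
R,n=down(0);move([.45,.166,.12],R)
```

```text
row [-0.015, 0.006, -0.001] [0.0023, 0.0036, -0.0071] nrot 0.1 ntr 0.1 q [0.35, 0.29, -0.25, 1.04, -0.0, 1.89]
```

Scaled: 0.052 m / 0.8 = 0.065, 0.049 m / 0.8 = 0.0613, -0.015 rad / 6.2832 = -0.0024.

Request:
{"op": "jog_arm", "data": {"deltas": [[[-0.0024,0.001,0,0.0025,0.0038,0.0375,0.0],[-0.0024,0.001,0,0.0025,0.0038,0.0575,0.0],[-0.0024,0.001,0,0.0025,0.0038,0.0613,0.0],[-0.0024,0.001,0,0.0025,0.0038,0.065,0.0],[-0.0024,0.001,0,0.0025,0.0038,0.065,0.0]]]}}

```text
clock: 14.1
eef_pos: [0.4521, 0.1673, 0.0663]
tool_rot: [0.695, 0.719, 0.005, 0.002]
ft_force: [-0.9, 0.1, 0.6]
grip_width: -0.0001
grasp_force: 0.0
```

Request:
{"op": "jog_arm", "data": {"deltas": [[[0,0,0,0,0,0.0025,0.0],[0,0,0,0,0,0.005,0.0],[0,0,0,0,0,0.005,0.0]]]}}

```text
clock: 14.48
eef_pos: [0.4515, 0.1673, 0.0616]
tool_rot: [0.695, 0.719, 0.005, 0.002]
ft_force: [-0.4, 0.0, 0.1]
grip_width: -0.0003
grasp_force: 0.0
```

Scaled: 0.003 m / 0.8 = 0.0038, 0.0015 m / 0.8 = 0.0019.

Request:
{"op": "jog_arm", "data": {"deltas": [[[0,0,0,0,0,0.0019,0.0],[0,0,0,0,0,0.0038,0.0],[0,0,0,0,0,0.0038,0.0]]]}}

```text
clock: 14.85
eef_pos: [0.4519, 0.1671, 0.0592]
tool_rot: [0.695, 0.719, 0.005, 0.002]
ft_force: [-1.9, -1.7, 5.3]
grip_width: -0.0005
grasp_force: 2.6
```

Request:
{"op": "jog_arm", "data": {"deltas": [[[0,0,0,0,0,0.0019,0.0],[0,0,0,0,0,0.0038,0.0],[0,0,0,0,0,0.0038,0.0]]]}}

```text
clock: 15.22
eef_pos: [0.4522, 0.1666, 0.0575]
tool_rot: [0.695, 0.719, 0.005, 0.003]
ft_force: [-3.1, -4.5, 14.5]
grip_width: 0.0003
grasp_force: 7.5
```

At 14.5 N the first bolt has not given, so it is tight. On to the middle one.

Scaled: 0.096 m / 0.8 = 0.12, -0.03 m / 0.8 = -0.0375.

Request:
{"op": "jog_arm", "data": {"deltas": [[[0,0,0,0,0,-0.0375,0.0],[0,0,0,0,0.0625,-0.0375,0.0],[0,0,0,0,0.12,-0.0375,0.0],[0,0,0,0,0.12,-0.0188,0.0],[0,0,0,0,0.12,-0.0088,0.0],[0,0,0,0,0.12,-0.005,0.0],[0,0,0,0,0.12,-0.0025,0.0],[0,0,0,0,0.12,-0.0025,0.0]]]}}

```text
clock: 16.23
eef_pos: [0.5457, 0.1699, 0.0593]
tool_rot: [0.695, 0.719, 0.004, 0.001]
ft_force: [-4.3, -1.5, 5.6]
grip_width: 0.0002
grasp_force: 2.7
```

Request:
{"op": "jog_arm", "data": {"deltas": [[[0,0,0,0,0,0.0013,0.0],[0,0,0,0,0,0.0025,0.0],[0,0,0,0,0,0.0025,0.0]]]}}

```text
clock: 16.6
eef_pos: [0.546, 0.1696, 0.0584]
tool_rot: [0.695, 0.719, 0.004, 0.002]
ft_force: [-5.7, -3.4, 11.4]
grip_width: 0.0
grasp_force: 5.5
```

The middle bolt is tight too (11.4 N, no give). On to the third.

Scaled: 0.095 m / 0.8 = 0.1188, 0.05 m / 0.8 = 0.0625.

Request:
{"op": "jog_arm", "data": {"deltas": [[[0,0,0,0,0,-0.0375,0.0],[0,0,0,0,0.0625,-0.0375,0.0],[0,0,0,0,0.1188,-0.0375,0.0],[0,0,0,0,0.1188,-0.0188,0.0],[0,0,0,0,0.1188,-0.0088,0.0],[0,0,0,0,0.1188,-0.005,0.0],[0,0,0,0,0.1188,-0.0025,0.0],[0,0,0,0,0.1188,-0.0025,0.0]]]}}

```text
clock: 17.6
eef_pos: [0.6421, 0.1739, 0.0601]
tool_rot: [0.695, 0.719, 0.005, 0.002]
ft_force: [-0.4, -0.4, 0.1]
grip_width: 0.0001
grasp_force: 0.2
```

Request:
{"op": "jog_arm", "data": {"deltas": [[[0,0,0,0,0,0.0025,0.0],[0,0,0,0,0,0.005,0.0],[0,0,0,0,0,0.005,0.0]]]}}

```text
clock: 17.98
eef_pos: [0.6427, 0.1737, 0.0556]
tool_rot: [0.695, 0.719, 0.005, 0.002]
ft_force: [-1.5, -0.2, 2.9]
grip_width: 0.0
grasp_force: 1.6
```

Scaled: 0.006 m / 0.8 = 0.0075, 0.004 m / 0.8 = 0.005.

Request:
{"op": "jog_arm", "data": {"deltas": [[[0,0,0,0,0,0.0025,0.0],[0,0,0,0,0,0.005,0.0],[0,0,0,0,0,0.0075,0.0],[0,0,0,0,0,0.0075,0.0]]]}}

```text
clock: 18.48
eef_pos: [0.6429, 0.1735, 0.0506]
tool_rot: [0.695, 0.719, 0.005, 0.002]
ft_force: [-4.3, -1.1, 8.1]
grip_width: 0.0001
grasp_force: 4.4
```

The third bolt sank to its stop, so it is the loose one. Next I back off, tilt, open the fingers and measure its bar from close by.

Add to kin.py:
```python
BAR=np.array([.6405,.1728,.047])
```

Run:
```python
from kin import *
R,n=down(.5);p=BAR-R.apply([0,0,.07]);move(p,R);print(p,ik(p,R,[.05,.6,0,.9,.5,1.6]))
```

```text
row [0.01, 0.496, 0.001] [-0.0339, -0.0018, -0.058] nrot 2.6 ntr 1.1 q [0.26, 0.68, 0.21, 1.09, 0.0, 1.8]
[0.64164743 0.13925983 0.10843078] (array([-0.00952707,  0.63451707,  0.18896353,  1.14911731,  0.49947794,
        1.52098227]), np.float64(4.4474925888359294e-13))
```

Scaled: -0.06 m / 0.8 = -0.075, -0.058 m / 0.8 = -0.0725, 0.496 rad / 6.2832 = 0.0789.

Request:
{"op": "jog_arm", "data": {"deltas": [[[0,0,0,0,0,-0.0625,0.0],[0,0.0159,0,-0.0125,0,-0.075,0.05],[0,0.0446,0,-0.025,0,-0.075,0.05],[0,0.0716,0,-0.0425,-0.0025,-0.075,0.05],[0.0016,0.0789,0,-0.0425,-0.0025,-0.0725,0.05],[0.0016,0.0789,0,-0.0425,-0.0025,-0.0725,0.05],[0.0016,0.0789,0,-0.0425,-0.0025,-0.0725,0.05]]]}}

```text
clock: 19.35
eef_pos: [0.6414, 0.14, 0.1071]
tool_rot: [0.673, 0.698, 0.172, -0.178]
ft_force: [-1.2, 0.4, 0.6]
grip_width: 0.0501
grasp_force: 0.0
```

Create w.py:
```python
from kin import *
from workcell import imaging
def wpts(name):
    c=imaging.calibration("wrist");p,d=imaging.camera("wrist");cv2.imwrite(f"pics/{name}.png",p[...,::-1])
    Km=c["mtx"];v,u=np.mgrid[:384,:512];X=(u-Km[0,2])/Km[0,0];Y=(v-Km[1,2])/Km[1,1];th=np.hypot(X,Y);k=np.tan(np.minimum(th,1.5))/np.maximum(th,1e-9)
    return p,d,(np.stack([X*k*d,Y*k*d,d],-1)-c["t"])@c["R"]
```

Run:
```python
from w import *
p,d,P=wpts("w3")
for bx,by,dz in((.6405,.1728,0),(.546,.1695,.008)):
    Q=P.reshape(-1,3);C=p.reshape(-1,3).astype(int)
    m=(abs(Q[:,0]-bx)<.035)&(abs(Q[:,1]-by)<.03)&(d.ravel()>0)
    a=m&(Q[:,2]>.043-dz*0+ (.004 if dz else 0))&(Q[:,2]<.068)&(C.max(1)<90)
    y=m&(C[:,0]>100)&(C[:,2]<60)&(Q[:,2]<.06)
    for n,k in(("black",a),("yellow",y)):
        if k.sum():print(n,k.sum(),np.percentile(Q[k],[2,50,98],axis=0).round(4).tolist())
R,n=down(.5);move(BAR+R.apply([0,0,.008]),R)
```

```text
black 420 [[0.6263, 0.1653, 0.047], [0.639, 0.1692, 0.0512], [0.6516, 0.1737, 0.0528]]
yellow 1963 [[0.6166, 0.1652, 0.0344], [0.6384, 0.1876, 0.0359], [0.6603, 0.2021, 0.0494]]
black 375 [[0.5308, 0.1621, 0.0552], [0.5458, 0.1661, 0.059], [0.5583, 0.1702, 0.0609]]
yellow 1819 [[0.5216, 0.1626, 0.0422], [0.5468, 0.1843, 0.044], [0.567, 0.1988, 0.0466]]
row [-0.001, 0.0, 0.003] [-0.0005, 0.0003, 0.0766] nrot 0.0 ntr 1.2 q [-0.01, 0.64, 0.19, 1.15, 0.5, 1.52]
```

View pics/w3.png

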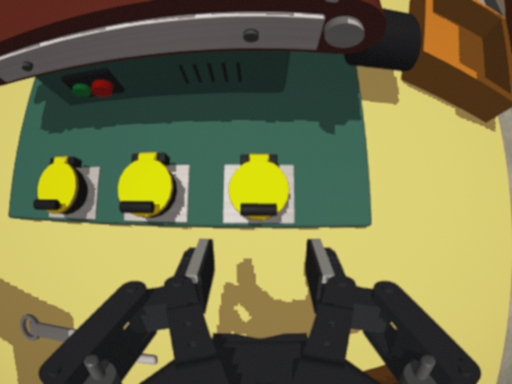

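The wrist view shows the third bolt's bar at (259,210), with its cap at z 0.036 against 0.044 for the middle bolt, so it has sunk 8 mm. The bar centre is at about (0.639, 0.171, 0.047). I'll go in and pinch it.

Scaled: 0.074 m / 0.8 = 0.0925, 0.065 m / 0.8 = 0.0813, 0.003 rad / 6.2832 = 0.0005.

```bash
sed -i 's/^BAR=.*/BAR=np.array([.639,.1712,.047])/' kin.py
```

Request:
{"op": "jog_arm", "data": {"deltas": [[[0,0,0.0005,-0.0019,-0.0013,0.05,0.05],[0,0,0.0005,-0.0019,-0.0019,0.0813,0.05],[0,0,0.0005,-0.0019,-0.0019,0.0925,0.05],[0,0,0.0005,-0.0019,-0.0019,0.0925,0.05]]]}}

```text
clock: 19.9
eef_pos: [0.6383, 0.1745, 0.0417]
tool_rot: [0.673, 0.697, 0.171, -0.179]
ft_force: [-0.1, -1.1, 0.6]
grip_width: 0.0501
grasp_force: 0.0
```

Run:
```python
from kin import *
R,n=down(.5);move(BAR+R.apply([0,0,.008]),R)
```

```text
row [-0.002, -0.0, -0.0] [-0.0004, 0.0006, 0.0018] nrot 0.0 ntr 0.0 q [0.05, 0.69, 0.1, 0.98, 0.5, 1.58]
```

Scaled: 0.001 m / 0.8 = 0.0013, 0.0005 m / 0.8 = 0.0006.

Request:
{"op": "jog_arm", "data": {"deltas": [[[0,0,0,0,0.0006,0.0013,0.015],[0,0,0,0,0.0006,0.0013,0.015],[0,0,0,0,0.0006,0.0013,0.015],[0,0,0,0,0.0006,0.0013,0.015],[0,0,0,0,0.0006,0.0013,0.015]]]}}

```text
clock: 20.52
eef_pos: [0.6396, 0.1735, 0.0419]
tool_rot: [0.674, 0.696, 0.172, -0.178]
ft_force: [-2.7, -2.8, 5.1]
grip_width: 0.0254
grasp_force: 58.9
```

Run:
```python
from kin import *
# arc plan: tool pivots with the flap about the hinge, radius shrunk a little
from workcell import get_obs
o=get_obs();p0=o["eef_pos"];R0=Rn.from_quat(o["tool_rot"])
_,n=down(0);ax=np.array([np.cos(YAW),np.sin(YAW),0]);H=BAR+.045*n-[0,0,.017]
print(p0.round(4),o["ft_force"].round(1))
for th in(.15,.3,.45,.6,.75,.9,1.05,1.15):
    r=Rn.from_rotvec(-th*ax);b=H+r.apply(BAR-H)*1; sh=(H-b)*.002/np.linalg.norm(b-H)*min(th/.5,1)
    p=H+r.apply(p0-H)+sh
    print(th,(R0.inv()*r*R0).as_rotvec().round(3),R0.inv().apply(p-p0).round(4),ik(p,r*R0,o["joint_pos"])[1].round(4))
```

```text
[0.6396 0.1735 0.0419] [-2.7 -2.8  5.1]
0.15 [-0.   -0.15 -0.  ] [ 0.0053 -0.     -0.0039] 0.0
0.3 [-0.001 -0.3   -0.   ] [ 0.011  -0.     -0.0069] 0.0
0.45 [-0.001 -0.45  -0.   ] [ 0.0171 -0.     -0.009 ] 0.0
0.6 [-0.001 -0.6   -0.   ] [ 0.0233 -0.     -0.0105] 0.0
0.75 [-0.001 -0.75  -0.   ] [ 0.0296 -0.0001 -0.0113] 0.0
0.9 [-0.002 -0.9   -0.001] [ 0.0359 -0.0001 -0.0112] 0.0
1.05 [-2.00e-03 -1.05e+00 -1.00e-03] [ 0.0422 -0.0001 -0.0101] 0.0
1.15 [-2.00e-03 -1.15e+00 -1.00e-03] [ 0.0462 -0.0001 -0.0089] 0.0
```

Bar pinched (59 N). Swinging the flap open along its arc, with the radius kept slightly short.

Scaled: 0.0171 m / 0.8 = 0.0214, 0.014 m / 0.8 = 0.0175, -0.45 rad / 6.2832 = -0.0716.

Request:
{"op": "jog_arm", "data": {"deltas": [[[0,-0.0119,0,0.0033,0,-0.0025,0.015],[0,-0.0239,0,0.0066,0,-0.0049,0.015],[0,-0.0358,0,0.01,0,-0.0069,0.015],[0,-0.0477,0,0.0138,0,-0.0086,0.015],[0,-0.0597,0,0.0175,0,-0.01,0.015],[0,-0.0716,0,0.0214,0,-0.0113,0.015],[0,-0.0716,0,0.0214,0,-0.0113,0.015]]]}}

```text
clock: 21.4
eef_pos: [0.6393, 0.1833, 0.0587]
tool_rot: [0.695, 0.719, 0.016, -0.016]
ft_force: [-2.7, -7.1, 7.6]
grip_width: 0.0252
grasp_force: 59.8
```

Run:
```python
from w import *
p,d,P=wpts("w4")
Q=P.reshape(-1,3);C=p.reshape(-1,3).astype(int);m=(abs(Q[:,0]-.639)<.028)&(abs(Q[:,1]-.19)<.05)&(C[:,0]>90)&(C[:,1]>80)&(C[:,2]<60)&(Q[:,2]>.02)&(Q[:,2]<.12)
print(m.sum());q=Q[m];A=np.c_[q[:,:2]-q[:,:2].mean(0),np.ones(len(q))];s=np.linalg.lstsq(A,q[:,2],rcond=None)[0];print("slope",s.round(3),"angle",np.arctan(s[1]),np.percentile(q,[2,50,98],axis=0).round(3).tolist())
```

```text
4596
slope [ 0.03  -0.629  0.045] angle -0.561429518274113 [[0.616, 0.181, 0.032], [0.638, 0.198, 0.045], [0.66, 0.218, 0.067]]
```

Run:
```python
from kin import *
_,n=down(0);ax=np.array([np.cos(YAW),np.sin(YAW),0]);H=BAR+.045*n-[0,0,.017]
from workcell import get_obs
o=get_obs();p0=o["eef_pos"];R0=Rn.from_quat(o["tool_rot"])
for th in(.15,.3,.45,.6,.7):
    r=Rn.from_rotvec(-th*ax);p=H+r.apply(p0-H);q,e=ik(p,r*R0,o["joint_pos"])
    print(th,R0.inv().apply(p-p0).round(4),q.round(2),e.round(4))
```

```text
0.15 [ 0.0048 -0.     -0.0044] [ 0.33  0.7   0.28  1.18 -0.1   1.87] 0.0
0.3 [ 0.0103 -0.     -0.0081] [ 0.4   0.75  0.36  1.28 -0.24  1.95] 0.0
0.45 [ 0.0162 -0.     -0.0109] [ 0.46  0.81  0.45  1.39 -0.37  2.04] 0.0
0.6 [ 0.0225 -0.     -0.0128] [ 0.52  0.9   0.57  1.52 -0.48  2.13] 0.0
0.7 [ 0.0268 -0.     -0.0135] [ 0.56  0.97  0.66  1.63 -0.56  2.2 ] 0.0
```

Scaled: 0.0162 m / 0.8 = 0.0203, 0.0132 m / 0.8 = 0.0165, -0.45 rad / 6.2832 = -0.0716.

Request:
{"op": "jog_arm", "data": {"deltas": [[[0,-0.0119,0,0.003,0,-0.0029,0.015],[0,-0.0239,0,0.006,0,-0.0055,0.015],[0,-0.0358,0,0.0094,0,-0.0079,0.015],[0,-0.0477,0,0.0129,0,-0.0101,0.015],[0,-0.0597,0,0.0165,0,-0.012,0.015],[0,-0.0716,0,0.0203,0,-0.0136,0.015],[0,-0.0716,0,0.0203,0,-0.0136,0.015]]]}}

```text
clock: 22.32
eef_pos: [0.6388, 0.2004, 0.0701]
tool_rot: [0.68, 0.705, -0.139, 0.144]
ft_force: [-1.8, -3.5, 6.9]
grip_width: 0.0253
grasp_force: 60.0a.py:5: RuntimeWarning: Mean of empty slice.
```

Create a.py:
```python
from w import *
import sys
def ang(name):
    p,d,P=wpts(name);Q=P.reshape(-1,3);C=p.reshape(-1,3).astype(int);m=(abs(Q[:,0]-.639)<.028)&(abs(Q[:,1]-.19)<.05)&(C[:,0]>90)&(C[:,1]>80)&(C[:,2]<60)&(Q[:,2]>.02)&(Q[:,2]<.12)
    q=Q[m];u,s,vt=np.linalg.svd(q-q.mean(0),full_matrices=False);n=vt[2]*np.sign(vt[2,2]);print(m.sum(),"normal",n.round(3),"angle",np.arctan2(n[1],n[2]).round(3),np.percentile(q,[2,98],axis=0).round(3).tolist())
ang(sys.argv[1])
```

```bash
python3 a.py w5
```

```text
  q=Q[m];u,s,vt=np.linalg.svd(q-q.mean(0),full_matrices=False);n=vt[2]*np.sign(vt[2,2]);print(m.sum(),"normal",n.round(3),"angle",np.arctan2(n[1],n[2]).round(3),np.percentile(q,[2,98],axis=0).round(3).tolist())
  ret = um.true_divide(
Traceback (most recent call last):
  File "a.py", line 6, in <module>
    ang(sys.argv[1])
    ~~~^^^^^^^^^^^^^
  File "a.py", line 5, in ang
    q=Q[m];u,s,vt=np.linalg.svd(q-q.mean(0),full_matrices=False);n=vt[2]*np.sign(vt[2,2]);print(m.sum(),"normal",n.round(3),"angle",np.arctan2(n[1],n[2]).round(3),np.percentile(q,[2,98],axis=0).round(3).tolist())
                                                                   ~~^^^
IndexError: index 2 is out of bounds for axis 0 with size 0
```

View pics/w5.png

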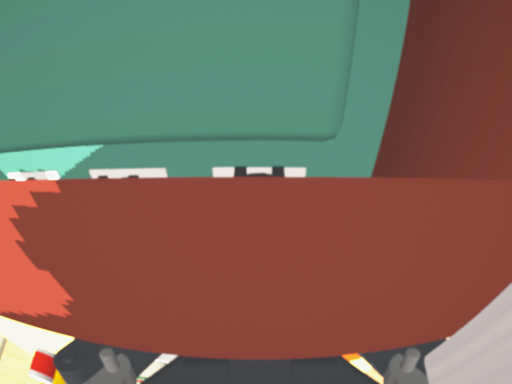

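The wrist camera now peers into the belt housing, so the gripper is close to the machine and I won't tilt further. Next I work out the flap angle from the arc and the fixed cameras.

Run:
```python
from kin import *
from workcell import get_obs,imaging
_,n=down(0);H=BAR+.045*n-[0,0,.017];o=get_obs();R=Rn.from_quat(o["tool_rot"])
R0=Rn.from_quat([.674,.696,.172,-.178]);off=R0.inv().apply(BAR-np.array([.6396,.1735,.0419]))
b=o["eef_pos"]+R.apply(off);v=b-H;v0=BAR-H
A=lambda v:np.arctan2(v[2],-v@n)
print("tool turn",(R0.inv()*R).magnitude(),"flap angle from bar",A(v)-A(v0),"radius",np.hypot(v@n,v[2]),np.hypot(v0@n,v0[2]),o["ft_force"].round(1),o["ft_torque"].round(2),o["tau"].round(1))
for nm,box in(("top",(130,110,200,240)),("scene",(225,210,345,300))):
    p,d=imaging.camera(nm);c=imaging.calibration(nm);P=pts(dict(d=d,**c));C=p.astype(int)
    m=(C[...,0]>100)&(C[...,1]>90)&(C[...,2]<60)&(P[...,1]<.25)&(P[...,1]>.14)&(P[...,2]>.02)&(P[...,2]<.12)
    for x in(.45,.546,.639):
        q=P[m&(abs(P[...,0]-x)<.03)];
        if len(q):print(nm,x,len(q),np.percentile(q,[3,50,97],axis=0).round(3).tolist())
    x0,y0,x1,y1=box;cv2.imwrite(f"pics/{nm}9.png",cv2.resize(p[y0:y1,x0:x1],None,fx=4,fy=4,interpolation=cv2.INTER_CUBIC)[...,::-1])
```

```text
tool turn 0.9028096163995004 flap angle from bar 0.9164272990162594 radius 0.046954466789062364 0.04810405388322279 [-2.  -3.4  6.3] [-0.71  0.24 -0.18] [  2.4 -55.6  22.7  -0.1   0.1  -0. ]
top 0.45 125 [[0.428, 0.18, 0.04], [0.443, 0.196, 0.044], [0.462, 0.212, 0.048]]
top 0.546 2 [[0.547, 0.189, 0.042], [0.553, 0.195, 0.043], [0.559, 0.201, 0.043]]
scene 0.45 165 [[0.429, 0.174, 0.041], [0.45, 0.189, 0.044], [0.472, 0.202, 0.046]]
scene 0.546 53 [[0.524, 0.191, 0.041], [0.54, 0.2, 0.044], [0.561, 0.205, 0.047]]
scene 0.639 105 [[0.631, 0.201, 0.046], [0.649, 0.207, 0.053], [0.664, 0.213, 0.073]]
```

View pics/scene9.png

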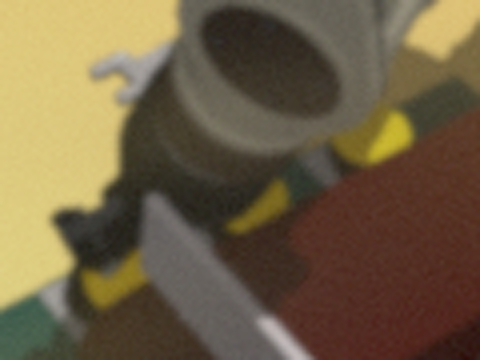

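Scaled: 0.003 m / 0.8 = 0.0038, -0.0026 m / 0.8 = -0.0033.

Request:
{"op": "jog_arm", "data": {"deltas": [[[0,0,0,0.0019,0,-0.0016,0.015],[0,0,0,0.0038,0,-0.0033,0.015],[0,0,0,0.0038,0,-0.0033,0.015],[0,0,0,0.0038,0,-0.0033,0.015]]]}}

```text
clock: 22.98
eef_pos: [0.6384, 0.2026, 0.0707]
tool_rot: [0.681, 0.704, -0.139, 0.143]
ft_force: [-2.5, -4.5, 5.5]
grip_width: 0.0254
grasp_force: 59.8
```

Run:
```python
from kin import *
from workcell import get_obs
_,n=down(0);H=BAR+.045*n-[0,0,.017];o=get_obs();R=Rn.from_quat(o["tool_rot"])
R0=Rn.from_quat([.674,.696,.172,-.178]);off=R0.inv().apply(BAR-np.array([.6396,.1735,.0419]))
v=o["eef_pos"]+R.apply(off)-H;v0=BAR-H;A=lambda v:np.arctan2(v[2],-v@n)
print("flap",A(v)-A(v0),"radius",np.hypot(v@n,v[2]),o["ft_force"].round(1),o["joint_vel"].round(3))
from workcell import imaging
p,d=imaging.camera("top");c=imaging.calibration("top");P=pts(dict(d=d,**c))
Q=P[148:220,258:325];print("tray pts above 12mm inside",((Q[...,2]>.008)&(Q[...,2]<.02)).sum())
cv2.imwrite("pics/end.png",cv2.resize(p[120:260,150:390],None,fx=3,fy=3)[...,::-1])
```

```text
flap 0.9729530177940897 radius 0.04696779837470489 [-2.5 -4.5  5.5] [-0.    -0.    -0.001 -0.002 -0.002  0.001]
tray pts above 12mm inside 366
```

View pics/end.png

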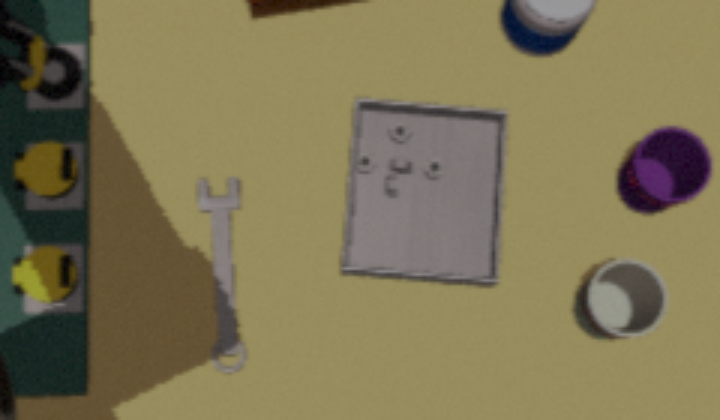

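The view shows the flap held open at (35,65) with the open cup at (55,72), and the other two caps shut at (50,170) and (50,275). The five nuts are in the tray around (400,160), and the mug is upright and empty at (625,298). The flap angle works out at about 0.97 rad. Handing in.

```bash
python3 -c "
from workcell import workorder;print(workorder.job_done())"
```

```text
the job is handed in; nothing more can be done
None
```

Handed in: all five nuts are in the tray and the mug is back upright and let go; the far bolt (x ≈ 0.64 m) was the loose one, and its flap is held open at an estimated 0.97 rad with the other two caps shut. No verdict was returned.

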